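# Reset the toe stop of a shoe-last gauge

### The job

The next pair of shoe lasts is another size, so reset the toe stop on the last gauge: pull up the black T-handled plunger on the sliding stop and twist it a quarter turn so that it stays out, then slide the stop along its rails until the plunger stands beside the tall ball-topped marker. Twist the handle back in line with the rails so that the plunger drops fully home into the notch there, and let go.

Things in the scene. Friction and masses are not known exactly. Their poses are not given: they have to be found in the camera images.
- gauge: Fixed shoe-last gauge: light-wood bed 160 x 430 x 14 mm, two rails and a notched steel bar along its y, a sliding aluminium stop on them. Origin on the table under the bar's centre; x across, y along the rails, z up. Notches at y = -70, -35, 0, 35, 70 mm; the stop starts locked at y = 0, travel 78 mm each way. Heights: stop 56 mm, its wood lip 80 mm, collar under the handle 75 mm.
- t_handle (a point): Centre of the black T-handle (16 mm wide in its x, 56 mm long in its y, 22 mm high, z up) of the spring plunger in the middle of the stop. Locked: in line with the rails, centre 112 mm above the table. Raised 17 mm or more it turns either way (stops at 100 degrees); across the rails it stays out by itself, 16 mm above its locked height, and the stop slides by the handle (1 N friction).
- plunger (a joint): Pull of the plunger in m: 0 fully home, up to 0.032; spring 5 to 9 N; best 0.020 to 0.028 while turning. Turned back in line (within 12 degrees) and let go, the spring drives it down into a notch; the notches are flared, so within 9 mm of a notch's centre it finds its own way in and draws the free stop along. Between notches it stays up, unlocked.
- marker: Ball-topped steel marker, 54 mm high above the bed, ball 20 mm across, on the bed's +x side, 80 mm from the line of the notches, beside one of the four notches other than the starting one (the others have only flat 18 mm studs). Origin at its foot, 14 mm above the table; axes as the gauge's. The wanted notch has the marker's y in the gauge's frame.

How it is judged:
On the way, in this order (a step that is already met when the one before it is completed fails the run):
1. the plunger is pulled out at least 12 mm and its handle twisted across the rails (over 57 degrees from them) (z of t_handle in the frame of gauge above 0.124 m and angle between the y axis of t_handle and the y axis of gauge, either way round above 1 rad), for 0.2 s.
2. with the plunger still held out and twisted, the stop has been slid until the plunger is within 15 mm, along the rails, of the marker (all of step 1 and y of t_handle in the frame of marker between -0.015 and 0.015 m), for 0.2 s.
At the end, for the whole second after the job is handed in: The plunger is fully home (handle centre less than 116 mm above the table), the handle is in line with the rails within 20 degrees, and along the rails it stands within 10 mm of the marker (z of t_handle in the frame of gauge below 0.116 m and angle between the y axis of t_handle and the y axis of gauge, either way round below 0.35 rad and y of t_handle in the frame of marker between -0.01 and 0.01 m); the robot touches nothing.
It also fails if it takes over 42 s, if anything falls off the work surface, if the arm or the gripper's body presses on something with over 40 N, if the wrist force passes 120 N, or if a joint passes its speed limit or range.

### The arm

A 6-joint arm with a two-finger parallel gripper is mounted at the origin on the work surface. World frame = base frame: x ahead of the robot, y to its left, z up, the work surface at z = 0. Lengths are in m, angles in rad, forces in N, time in s.
With the tool pointing down it reaches from about 0.325 to 0.9 m from the base axis. Payload 6.1 kg.
Tool frame: the origin (TCP) lies midway between the tips of the shut fingers; the grasp point (between the pads) lies 19 mm behind it; z points along the fingers, y is the line along which they close (so a half turn about z gives the same grasp; the last joint's range is limited). The gripper opens to 85 mm and grips with 20 to 120 N. Pads are 22 mm wide; open, the fingers measure 114 mm over their backs; the gripper's body (76 mm by 85 mm) begins 54 mm behind the grasp point. The pads swing forward as they close: fully open they stand 13 mm farther back than shut.
Start: joints at [1.131, 0.22, 1.526, -0, 1.395, -0.126], TCP at [0.193, 0.594, 0.231] pointing down, gripper open.
Joint ranges: [-2.98, 2.98], [-0.91, 2.08], [0.09, 2.57], [-1.24, 4.39], [0.2, 2.65], [-2.68, 2.68]. Speed limits (rad/s): [2.57, 2.57, 3.01, 3.14, 3.14, 3.14].

### API

Orientations are given as [roll, pitch, yaw] about the fixed x, y, z axes, in that order (R = Rz(yaw) Ry(pitch) Rx(roll)).
In Python, from plant import movep, move_l, set_joints, gripper_to, hold, inverse_kinematics, observe, get_image, get_calibration, Unreachable, job_done gives the robot as it stands. Calls block until the motion is done:
- movep(position, orientation): joint-space move of the TCP to a pose.
- move_l(position, feed=0.15, rotation=None, max_force=None): straight line of the TCP; rotation=None keeps the orientation; feed is the mean speed in m/s. With max_force (N) it stops when the force on the tool has changed by that much, and returns True; else False.
- set_joints(angles): joint-space move.
- gripper_to(opening, f_grip=None): finger opening in m; f_grip is the grip in N (None keeps the last); returns when the fingers have stopped.
- hold(seconds).
- inverse_kinematics(position, orientation): joint angles nearest the present ones, or None.
- observe(): the state.
- get_image(name): name is "scene" or "top" or "wrist"; returns (picture, depth): 420x560x3 uint8, red, green, blue; 420x560 float32, m along the optical axis (not along the pixel's ray), 0 where there is no reading.
- get_calibration(name): a dict with "intrinsics" (3x3 intrinsics, pixels), "world_from_camera" (4x4, takes a point from camera to world coordinates). Camera axes: x right, y down, z forward; pixel columns grow to the right and rows downward; lengths in m; the calibration is good to about 2 mm. A picture is of the moment at which its call begins: read the wrist's pose just before it. get_calibration takes no time and is no camera call; for the wrist camera it gives the pose at the moment of the call.
A pose or a line that the arm cannot do raises Unreachable and nothing moves.
- job_done(): hands the job in; it is judged then, once.
The state is a dict: "time_s": time; "q": joint angles; "joint_velocities": joint speeds; "joint_torque": joint torques, N m; "eef_pos": TCP position; "tcp_rot": TCP orientation; "ft_force": force on the tool from outside, world axes, zero at the start; "torque": the same for the moment, N m; "opening": finger opening in m; "grasp_force": force on a finger pad.
Only numpy, scipy, OpenCV 4.12 (cv2) and the standard library are available. Lean on these libraries where they do the work, as an engineer would, in place of code of your own. Each camera call takes 0.05 s, during which the arm holds its last target. There are 200 camera calls.

## Working session

There is one attempt and no reset: what is moved stays moved. The work goes in short steps, each a Python script; the robot and the scene stay as the last script left them, time stands still between calls to the robot, and variables do not carry over. Pictures are saved under pics/ and viewed, at most 10 in all, crops included, and the job is handed in when it is done.

```bash
mkdir -p pics; ls; python3 - <<'E'
from plant import *
import numpy as np,cv2
for n in("top","scene"):
    p,d=get_image(n);c=get_calibration(n)
    np.savez(f"pics/{n}.npz",p=p,d=d,K=c["intrinsics"],T=c["world_from_camera"])
    cv2.imwrite(f"pics/{n}.png",p[...,::-1])
    print(n,np.round(c["world_from_camera"],3).tolist(),np.round(c["intrinsics"],1).tolist())
print(observe())
E
```

```text
pics
top [[0.012, -0.992, 0.128, 0.548], [-0.999, -0.008, 0.034, 0.002], [-0.033, -0.129, -0.991, 0.787], [0.0, 0.0, 0.0, 1.0]] [[489.1, 0.0, 288.6], [0.0, 489.1, 210.1], [0.0, 0.0, 1.0]]
scene [[0.773, 0.497, -0.393, 0.896], [0.634, -0.617, 0.467, -0.292], [-0.01, -0.611, -0.792, 0.631], [0.0, 0.0, 0.0, 1.0]] [[478.0, 0.0, 286.6], [0.0, 478.0, 210.5], [0.0, 0.0, 1.0]]
{'time_s': 0.1, 'q': array([ 1.13091172e+00,  2.21134382e-01,  1.52750719e+00,  2.65694077e-05,
        1.39468399e+00, -1.26117994e-01]), 'joint_velocities': array([-0.00124213, -0.00031022, -0.00305516, -0.00041489,  0.00087813,
       -0.00055193]), 'joint_torque': array([ 1.88647282e-03, -4.98239887e+01, -3.90550017e+01, -1.79655153e-04,
        5.65465016e-03, -3.11857923e-05]), 'eef_pos': array([0.19267594, 0.59399075, 0.23031106]), 'tcp_rot': array([-3.13987681e+00, -2.43913593e-04,  2.82782116e+00]), 'ft_force': array([ 0.55219751, -0.53919718,  0.10906142]), 'torque': array([-0.04896268,  0.0021932 , -0.00693419]), 'grasp_force': 0.0, 'opening': 0.08558557041202015}
```

View pics/top.png

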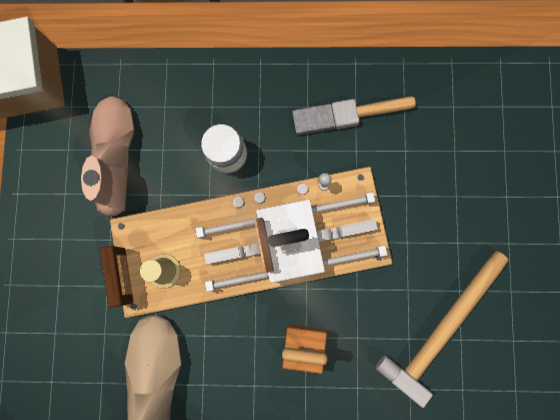

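View pics/scene.png

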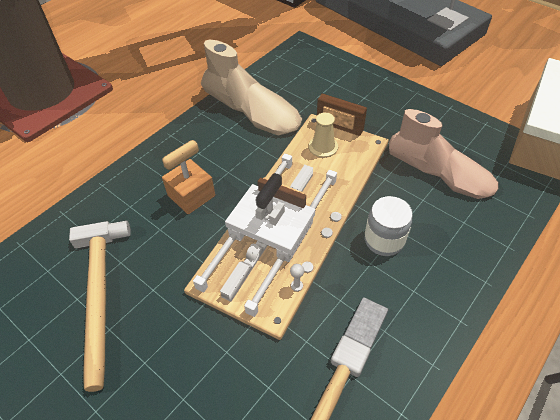

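The top view shows the handle at about (289,238), studs at (238,202), (260,198) and (303,189), and the marker ball at (325,180). The empty place is between studs 2 and 3 (y=0), so the marker is at the −y end, at notch y = −70 mm. The scene view agrees.

```bash
cat > h.py <<'E'
import numpy as np,cv2
def cloud(d,K,T):
    v,u=np.indices(d.shape)
    P=np.stack([(u-K[0,2])/K[0,0]*d,(v-K[1,2])/K[1,1]*d,d],-1)
    return P@T[:3,:3].T+T[:3,3]
def rect(m,W):
    q=W[m][:,:2].astype(np.float32); r=cv2.minAreaRect(q)
    b=cv2.boxPoints(r); e=[b[1]-b[0],b[2]-b[1]]; e=max(e,key=np.linalg.norm)
    return np.round(r[0],4),np.round(r[1],4),round(float(np.arctan2(e[1],e[0])%np.pi),4)
E
python3 - <<'E'
from h import *
for n in("top","scene"):
    f=np.load(f"pics/{n}.npz");p,d=f["p"],f["d"];W=cloud(d,f["K"],f["T"])
    near=(np.hypot(W[...,0]-.5,W[...,1])<.09)&(d>0)
    m=near&(p.max(-1)<75)&(W[...,2]>.095)&(W[...,2]<.14)
    print(n,"handle",m.sum(),rect(m,W),np.percentile(W[m][:,2],[5,50,95]))
    hsv=cv2.cvtColor(p,cv2.COLOR_RGB2HSV)
    m=(d>0)&(abs(W[...,2]-.014)<.006)&(hsv[...,0]<25)&(hsv[...,1]>60)&(np.hypot(W[...,0]-.5,W[...,1]-.03)<.3)&(W[...,0]<.66)
    m=cv2.morphologyEx(m.astype(np.uint8),cv2.MORPH_OPEN,np.ones((3,3)))
    k,l,s,c=cv2.connectedComponentsWithStats(m);i=1+s[1:,4].argmax()
    print("bed",rect(l==i,W))
    if n=="top":
        for uv in((238,202),(260,198),(303,189),(325,180),(289,238)):print(uv,W[uv[1],uv[0]].round(4))
E
```

```text
Traceback (most recent call last):
IndexError: index -1 is out of bounds for axis 0 with size 0
```

```bash
python3 - <<'E'
from h import *
for n in("top","scene"):
    f=np.load(f"pics/{n}.npz");p,d=f["p"],f["d"];W=cloud(d,f["K"],f["T"])
    if n=="top":
        for uv in((238,202),(260,198),(303,189),(325,180),(289,238)):print(uv,W[uv[1],uv[0]].round(4))
        c=W[238,289,:2]
    r=np.hypot(W[...,0]-c[0],W[...,1]-c[1])
    m=(r<.06)&(d>0)&(p.max(-1)<80)&(W[...,2]>.108)&(W[...,2]<.14)
    print(n,"handle",m.sum(),rect(m,W),np.percentile(W[m][:,2],[5,50,95]))
    hsv=cv2.cvtColor(p,cv2.COLOR_RGB2HSV)
    m=(d>0)&(abs(W[...,2]-.014)<.006)&(hsv[...,0]<25)&(hsv[...,1]>60)&(r<.35)
    m=cv2.morphologyEx(m.astype(np.uint8),cv2.MORPH_OPEN,np.ones((3,3)))
    k,l,s,_=cv2.connectedComponentsWithStats(m);i=1+s[1:,4].argmax()
    print("bed",rect(l==i,W))
E
```

```text
(238, 202) [0.6599 0.1091 0.0174]
(260, 198) [0.6668 0.0742 0.0158]
(303, 189) [0.6812 0.0056 0.0196]
(325, 180) [ 0.6865 -0.0273  0.0685]
(289, 238) [0.5955 0.0235 0.1242]
top handle 346 (array([0.5975, 0.0204]), array([0.0156, 0.0459]), 1.7967) [0.1184487  0.12179775 0.12368761]
bed (array([0.5979, 0.0915]), array([0.1602, 0.4298]), 1.7809)
scene handle 440 (array([0.5971, 0.0231]), array([0.0153, 0.0542]), 1.7726) [0.10997898 0.12202124 0.12440936]
bed (array([0.5969, 0.0917]), array([0.1602, 0.4316]), 1.7817)
```

```bash
python3 - <<'E'
from h import *
from plant import *
pi=np.pi
movep([.5965,.023,.19],[pi,0,1.781])
c=get_calibration("wrist");p,d=get_image("wrist")
W=cloud(d,c["intrinsics"],c["world_from_camera"])
cv2.imwrite("pics/w1.png",p[...,::-1])
r=np.hypot(W[...,0]-.5965,W[...,1]-.023)
m=(r<.05)&(d>0)&(p.max(-1)<80)&(W[...,2]>.115)&(W[...,2]<.14)
print(m.sum(),rect(m,W) if m.any() else 0,observe()["time_s"],observe()["eef_pos"],observe()["q"])
E
```

```text
0 0 2.6333 [0.59650224 0.02395585 0.19006949] [-9.20174452e-02  1.85709981e-01  1.64549616e+00  2.03591234e-04
  1.31028009e+00 -3.03707904e-01]
```

View pics/w1.png

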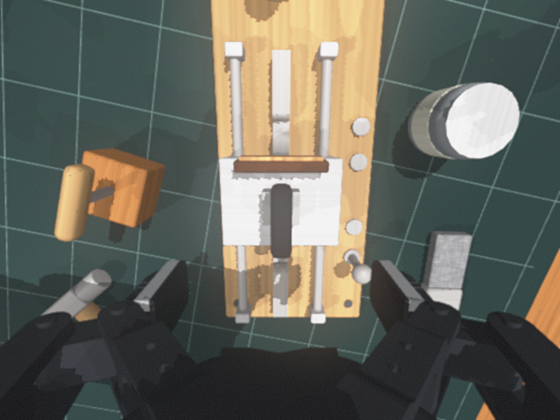

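The wrist view shows the handle upright at (282,220), centred between the fingers and square to them. The marker is at (360,270), abreast of the near end notch. I'll cast the handle's outline onto z = 0.123, correct the position, and grasp and lift with checks.

```bash
python3 - <<'E'
from h import *
from plant import *
pi=np.pi
c=get_calibration("wrist");K,T=c["intrinsics"],c["world_from_camera"]
p=cv2.imread("pics/w1.png")
m=np.zeros(p.shape[:2],np.uint8);m[178:262,262:302]=p[178:262,262:302].max(-1)<85
v,u=np.nonzero(m)
r=np.stack([(u-K[0,2])/K[0,0],(v-K[1,2])/K[1,1],np.ones(len(u))],-1)@T[:3,:3].T
X=T[:3,3]+r*((.122-T[2,3])/r[:,2:])
R=rect(np.ones(len(X),bool),X);print(len(u),R)
o=np.array([.5965,.023]);gx=np.array([np.cos(.21),np.sin(.21)])
dx=float((R[0]-o)@gx);print("dx",dx)
if abs(dx)<.006: o=o+gx*dx/2
print(o)
print(move_l([*o,.096],feed=.08,max_force=15))
gripper_to(.0,60)
s=observe();print(s["opening"],s["grasp_force"],s["ft_force"],s["eef_pos"],s["time_s"])
b=s["eef_pos"]
print(move_l([*o,.108],feed=.04));s=observe();print(s["opening"],s["ft_force"],s["eef_pos"])
print(move_l([*o,.120],feed=.04));s=observe();print(s["opening"],s["ft_force"],s["eef_pos"],s["time_s"])
E
```

```text
1 (array([0.5938, 0.0534]), array([0., 0.]), 0.0)
dx 0.0036964974855661923
[0.59830764 0.02338529]
False
0.015053424671677891 59.49536919593811 [-0.58366709 -0.52120053  1.90109715] [0.59835329 0.02336819 0.09620098] 4.6
False
0.014701735196166328 [ 2.60622394 -0.43613289 -7.28892261] [0.59805315 0.02342677 0.10761802]
False
0.015263149730068714 [ 1.37331907 -0.54497423 -7.8022291 ] [0.59807701 0.02343503 0.11997475] 5.5
```

The outline mask found only one pixel, so the 1.8 mm correction it gave means nothing. It's harmless: the grip is sound, side force is low, and the spring pull reads about 8 N. Next is the twist.

```bash
python3 - <<'E'
from h import *
from plant import *
pi=np.pi
def st():
    s=observe();print(s["opening"],s["ft_force"].round(1),s["torque"].round(2),s["eef_pos"].round(4),s["tcp_rot"].round(3),s["time_s"])
o=np.array([.597,.0232])
for a in(30,60,89):
    movep([*o,.120],[pi,0,1.781-np.radians(a)]);st()
hold(.4);st()
p,d=get_image("scene");cv2.imwrite("pics/s2.png",p[...,::-1])
E
```

```text
0.015236364484896469 [ 1.8  1.4 -8.7] [ 0.05 -0.66  0.01] [0.597  0.0233 0.1199] [ 3.142 -0.     1.26 ] 6.0667
0.015309396301090964 [ 0.9  1.1 -8.4] [ 0.27 -0.17 -0.01] [0.5966 0.0234 0.1197] [-3.141e+00  1.000e-03  7.380e-01] 6.6333
0.014910550570533011 [ 0.1  0.6 -9.4] [0.22 0.03 0.  ] [0.5965 0.0232 0.1197] [-3.141e+00  1.000e-03  2.320e-01] 7.1833
0.015304048043452995 [-0.3  0.7 -8.4] [ 0.14  0.23 -0.06] [0.5967 0.0232 0.1198] [-3.141e+00  1.000e-03  2.280e-01] 7.5833
```

View pics/s2.png

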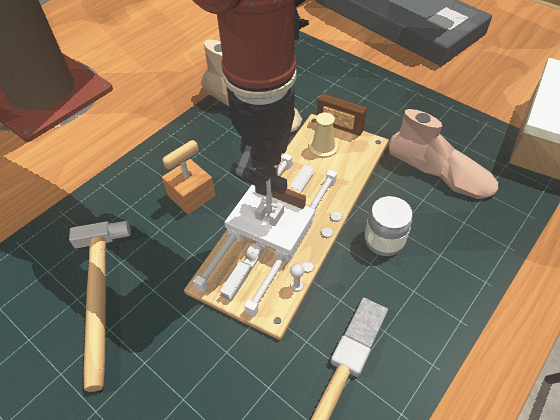

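The scene view shows the gripper above the stop at (268,190), with the plunger shaft visible and raised. The handle itself is hidden between the fingers, now across the rails. I'll slide it 70 mm towards the marker.

```bash
python3 - <<'E'
from h import *
from plant import *
def st():
    s=observe();print(s["opening"],s["ft_force"].round(1),s["torque"].round(2),s["eef_pos"].round(4),s["tcp_rot"].round(3),s["time_s"])
o=np.array([.5967,.0232]);gy=np.array([-np.sin(.21),np.cos(.21)])
for y in(.02,.045,.07):
    print(move_l([*(o-gy*y),.120],feed=.05,max_force=25));st()
hold(.4);st()
p,d=get_image("top");c=get_calibration("top");np.savez("pics/top2.npz",p=p,d=d)
cv2.imwrite("pics/t2.png",cv2.resize(p[130:330,180:430,::-1],None,fx=2.5,fy=2.5))
E
```

```text
False
0.01449237054499117 [-2.1 -1.3 -8.6] [-0.27  0.24 -0.01] [0.601  0.0027 0.12  ] [ 3.141 -0.     0.227] 8.1833
False
0.015083824326844048 [-1.2 -1.5 -8. ] [-0.31  0.31 -0.02] [ 0.6062 -0.0215  0.1201] [ 3.141 -0.     0.227] 8.8333
False
0.015211638984742934 [-1.2 -0.2 -8.5] [-0.29  0.31  0.  ] [ 0.6114 -0.046   0.1201] [ 3.141 -0.     0.227] 9.4833
0.014712930606856781 [-1.6 -0.7 -7.5] [-0.38  0.29 -0.02] [ 0.6113 -0.0452  0.12  ] [3.141 0.    0.228] 9.8833
```

View pics/t2.png

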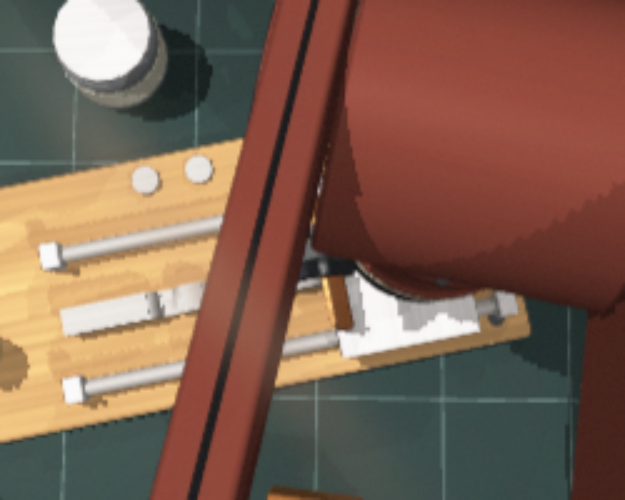

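The crop shows that the stop has moved to the −y end: its lip was at about (265,245) in the full image and is now at (315,250), in line with the marker's end. I'll twist back, lower with the spring, and check.

```bash
python3 - <<'E'
from h import *
from plant import *
pi=np.pi
def st():
    s=observe();print(s["opening"],s["ft_force"].round(1),s["torque"].round(2),s["eef_pos"].round(4),s["tcp_rot"].round(3),s["time_s"])
o=np.array([.6113,-.0453])
for a in(59,30,0):
    movep([*o,.120],[pi,0,1.781-np.radians(a)]);st()
for z in(.110,.103,.0965):
    print(move_l([*o,z],feed=.04,max_force=15));st()
E
```

```text
0.014852497330973682 [-1.8 -1.1 -7.8] [-0.25  0.2   0.03] [ 0.6114 -0.0452  0.1201] [ 3.141 -0.     0.749] 10.5
0.01458942483319763 [ 1.3 -1.1 -8.5] [-0.26 -0.16  0.04] [ 0.6118 -0.0453  0.1203] [ 3.14  -0.     1.253] 11.05
0.015339992041124734 [ 3.3  0.5 -7.6] [-0.03 -0.84  0.01] [ 0.6123 -0.0452  0.1206] [3.139 0.    1.777] 11.6167
False
0.014845716577778304 [ 5.2  0.8 -7.2] [ 0.11 -1.03  0.  ] [ 0.6121 -0.0451  0.1098] [3.14 0.   1.78] 12.0167
False
0.01479134348604945 [ 5.3  0.9 -6.4] [ 0.21 -1.15  0.  ] [ 0.612  -0.0451  0.1026] [3.14 0.   1.78] 12.3417
False
0.014607056002571438 [ 6.6  1.  -6.1] [ 0.25 -1.4  -0.02] [ 0.612  -0.0452  0.0964] [3.14  0.    1.781] 12.65
```

```bash
python3 - <<'E'
from h import *
from plant import *
gripper_to(.085);hold(.3)
p0=observe()["eef_pos"]
move_l([p0[0],p0[1],.19],feed=.1)
set_joints([1.131,.22,1.526,0,1.395,-.126])
for n in("top","scene"):
    p,d=get_image(n);c=get_calibration(n);W=cloud(d,c["intrinsics"],c["world_from_camera"])
    r=np.hypot(W[...,0]-.6113,W[...,1]+.0453)
    m=(r<.06)&(d>0)&(p.max(-1)<80)&(W[...,2]>.108)&(W[...,2]<.16)
    print(n,m.sum(),rect(m,W),np.percentile(W[m][:,2],[5,50,95]))
    cv2.imwrite(f"pics/{n}3.png",p[...,::-1])
s=observe();print(s["time_s"],s["ft_force"])
E
```

```text
top 444 (array([ 0.6109, -0.0431]), array([0.0158, 0.0553]), 1.7909) [0.11838142 0.12148581 0.12390454]
scene 512 (array([ 0.6114, -0.0441]), array([0.0156, 0.0553]), 1.7852) [0.11027016 0.12191245 0.12453045]
17.5167 [-0.61265035 -0.07481106 -0.47798513]
```

View pics/scene3.png

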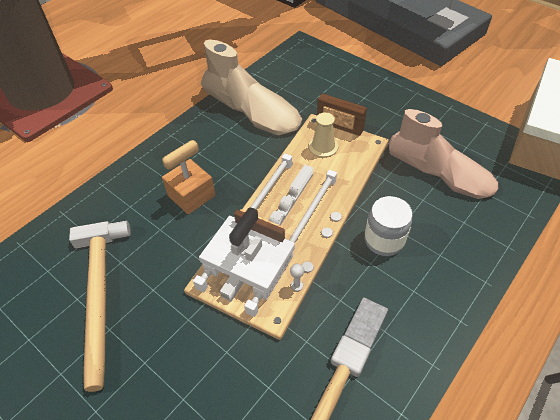

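The scene view shows the stop beside the marker (297,275) and the handle at (244,227), in line with the rails. The handle's top is at the same height as when it was locked (median 0.122 m), so the plunger is home.

```bash
python3 -c "
from plant import *
print(job_done())"
```

```text
the job is handed in; nothing more can be done
None
```

The toe stop is locked in the notch beside the ball-topped marker (y = −70 mm), with the plunger home, the handle in line with the rails and the robot clear; I handed the job in at about 17.5 s, and no verdict came back.

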